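Return a pottery wheel's stop station to its cradle and test its latching button

ROBOT

A 6-joint arm with a two-finger parallel gripper is mounted at the origin on the work surface. World frame = base frame: x ahead of the robot, y to its left, z up, the work surface at z = 0. Lengths are in m, angles in rad, forces in N, time in s.
With the tool pointing down it reaches from about 0.25 to 0.775 m from the base axis. Payload 4 kg.
Tool frame: the origin (TCP) lies between the finger pads, 19 mm behind the fingertips; this is the grasp point; y points along the fingers, z is the direction in which the jaws open and shut, and the axes are right-handed (so a half turn about y gives the same grasp; the last joint's range is limited). The gripper opens to 94 mm and grips with 3 to 60 N. Pads are 16 mm wide; open, the fingers measure 119 mm over their backs; the gripper's body (75 mm by 177 mm) begins 78 mm behind the grasp point.
Start: joints at [-1.36, 0.087, 1.371, -0, 1.684, -0.103], TCP at [0.17, -0.523, 0.224] pointing down, gripper open.
Joint ranges: [-3.1, 3.1], [-0.76, 2.03], [0.27, 2.55], [-1.08, 4.22], [0.17, 2.65], [-2.57, 2.57]. Speed limits (rad/s): [2.79, 2.79, 3.14, 3.14, 3.14, 3.14].

INTERFACE

Orientations are given as a rotation vector (axis times angle).
In Python, from workcell import r gives the robot as it stands.
- The arm moves only by the tool step_arm, never from a script. Its argument "plan" is one flat list of numbers, 7 for each row, row after row: the turn, a rotation vector about the world's x, y, z in rad, then the shift along the world's x, y, z in cm, then the gripper's target within -1 to 1 (shut at 1, half-way at 0, fully open at -1). In form: [ax, ay, az, dx, dy, dz, fingers, ax, ay, az, dx, dy, dz, fingers, ...]. A call has 1 to 10 rows; each row shifts and turns the commanded pose from where the row before left it; what a row does not reach is not made up. A row lasts 1/12 s, in which the tool goes at most 41.7 mm and 7.16 degrees, less where a joint would pass 70% of its speed; a pose out of reach is approached as far as the arm can. A call with a gripper value outside its range is refused whole. The fingers move at their own pace and stop on an object; "force" is the grip in N (left out, the last holds). Time passes only in rows, so rows that do not move let the fingers close. It gives the time, the measured TCP pose, the force and the opening at its end, in the units of the state.
- r.get_state(): the state, without advancing time (a new reading comes with each control period).
- r.read_camera(name): name is "scene" or "top" or "wrist"; returns the picture (400x640x3 uint8, blue, green, red); there is no depth.
- r.camera_params(name): a dict with "fx", "fy", "cx", "cy" (pixels), "k1" (the pictures are not rectified: a ray, as slopes to the right and down, at radius r is drawn at 1 + k1 r^2 times it, then the intrinsics apply), "R" (3x3) and "t" (3): a world point X has camera coordinates R X + t. Camera axes: x right, y down, z forward; pixel columns grow to the right and rows downward; lengths in m; the calibration is good to about 2 mm. A picture is of the moment at which its call begins: read the wrist's pose just before it. camera_params takes no time and is no camera call; for the wrist camera it gives the pose at the moment of the call.
- r.close_job(): hands the job in, once; it reports no verdict.
The state is a dict: "time_s": time; "joint_positions": joint angles; "joint_vel": joint speeds; "joint_efforts": joint torques, N m; "ee_pos": TCP position; "eef_rot": TCP orientation; "wrist_force": force on the tool from outside, world axes, zero at the start; "wrist_torque": the same for the moment, N m; "grip_width": finger opening in m.
Only numpy, scipy, OpenCV 4.12 (cv2) and the standard library are available. Lean on these libraries where they do the work, as an engineer would, in place of code of your own. Each camera call takes 0.05 s, during which the arm holds its last target.

TASK

The potter's wheel's loose stop station, the grey box with the mushroom button, was left on the bench: carry it by its box, not by its button, and set it down gently in its bracketed cradle, flat on the cradle plate. Then test it there: push the mushroom button down until it latches, let go so that it is seen to stay down by itself, then take the button's head and turn it clockwise (seen from above) until it clicks free, and let go so that it springs up again. Leave the other things on the bench where they are.

Things in the scene. Friction and masses are not known exactly. Their poses are not given: they have to be found in the camera images.
- stop_station: Loose stop station, 0.6 kg: grey box 110 (x) by 62 (y) by 50 mm high; on its top centre a dark collar (38 mm diameter, 12 mm high) and above it a round black mushroom button; 98 mm high in all with the button up. Origin: centre of its underside; x along the long side, z up. Grip it across its 62 mm width, mid-length. It may stand either way round in the cradle.
- button_top (a point): Centre of the top of the mushroom head, on the station's vertical axis: 98 mm above the station's underside when up, about 90 mm when latched. The head is 40 mm in diameter; its upright rim runs from 4 to 19 mm below this point; below it is free space down to the box top (20 mm when latched).
- stop_button (a joint): How far the button is pressed, in m: 0 up, 0.010 hard down. It is sprung, takes about 5 N, latches when pushed past 0.008 and then rests at about 0.008.
- stop_head (a joint): Clockwise turn of the button's head seen from above, in rad: 0 at rest, at most 1.3. It turns against a light spring; a latched button comes free at about 0.7 and rises as soon as it is let go; the head then springs back to 0.
- cradle: Fixed aluminium cradle: a plate 150 (x) by 100 (y) by 6 mm with four L-shaped corner brackets rising 16 mm above the plate. Inside the brackets it is 120 by 72 mm; between brackets each long side is open for 84 mm and each short side for 36 mm. Origin: centre of its underside; x along the long side.
- cradle_seat (a point): Centre of the top of the cradle's plate, where the centre of the station's underside belongs; axes as the cradle's.
- plaster_bat: Bystander: round white plaster bat, 120 mm in diameter, 26 mm high, lying flat. Origin: centre of its underside.
- slip_bowl: Bystander: small white bowl, 90 mm in diameter, 50 mm high. Origin: centre of its underside.
- glaze_jar: Bystander: white jar with a lid, 64 mm in diameter, 80 mm high. Origin: centre of its underside.
Not all that is in view belongs to the job. Leave any brown or turquoise look-alike of the cradle alone.

How it is judged:
On the way, in this order (a step that is already met when the one before it is completed fails the run):
1. the station stands flat in its cradle with its button up (horizontal distance between stop_station and cradle_seat below 0.012 m and z of stop_station in the frame of cradle_seat below 0.003 m and angle between stop_station's own z axis and vertical below 0.05 rad and value of joint stop_button below 0.003 m), for 0.2 s.
2. in the cradle, the button is latched down by itself, with the robot touching nothing of the station (horizontal distance between stop_station and cradle_seat below 0.012 m and z of stop_station in the frame of cradle_seat below 0.003 m and angle between stop_station's own z axis and vertical below 0.05 rad and contact force between each of the fingers, the arm and stop_station below 0.2 N and value of joint stop_button above 0.006 m), for 0.2 s.
3. in the cradle, the button's head has been turned clockwise past the latch (horizontal distance between stop_station and cradle_seat below 0.012 m and z of stop_station in the frame of cradle_seat below 0.003 m and angle between stop_station's own z axis and vertical below 0.05 rad and value of joint stop_head above 0.45 rad).
At the end, for the whole second after the job is handed in: The station is at rest and flat in its cradle (centre within 12 mm of the seat's, underside within 3 mm of the plate, tilt under 0.05 rad), and its button is up again (pressed less than 2 mm) (horizontal distance between stop_station and cradle_seat below 0.012 m and z of stop_station in the frame of cradle_seat below 0.003 m and angle between stop_station's own z axis and vertical below 0.05 rad and value of joint stop_button below 0.002 m and linear speed of stop_station below 0.02 m/s); the robot touches nothing.
It fails at once if the station is lifted by its button (off the bench with the TCP more than 66 mm above its underside) (height (world z) of stop_station above 0.03 m and z of the grasp point in the frame of stop_station above 0.066 m).
It fails at once if the station is dropped into the cradle (faster than 0.6 m/s within 30 mm of its place) (distance between stop_station and cradle_seat below 0.03 m and linear speed of stop_station above 0.6 m/s).
It fails at once if the bat, bowl or jar is moved by more than 30 mm (distance of any of plaster_bat, slip_bowl, glaze_jar from where it was at the start of the episode above 0.03 m).
It also fails if it takes over 61 s, if anything falls off the work surface, if the arm or the gripper's body presses on something with over 40 N, if the wrist force passes 120 N, or if a joint passes its speed limit or range.

## Working session

There is one attempt and no reset: what is moved stays moved. The work goes in short steps, Python scripts to look and compute and a tool call to move; the robot and the scene stay as the last step left them, time stands still between calls to the robot, and variables do not carry over. Pictures are saved under pics/ and viewed, and the job is handed in when it is done.

Besides the shell and the picture viewer there is one more tool, called after "Request:" by a JSON object that holds its "api" and its "payload", one argument or row to a line. step_arm: Moves the arm, as the interface text tells. Its arguments: {"type":"object","properties":{"plan":{"type":"array"},"force":{"type":"number"}},"required":["plan"]}

```bash
mkdir -p pics; ls; python3 - <<'E'
from workcell import r
import cv2
s=r.get_state(); print(s)
for n in ("scene","top","wrist"):
    p=r.camera_params(n); print(n,p)
    cv2.imwrite(f"pics/{n}0.png",r.read_camera(n))
E
```

```text
pics
{'time_s': 0.0, 'joint_positions': array([-1.36008593e+00,  8.79600363e-02,  1.37222894e+00,  2.55546877e-05,
        1.68359176e+00, -1.03111982e-01]), 'joint_vel': array([ 0.00258541,  0.00124219, -0.00025997,  0.00120821,  0.00044331,
        0.00012804]), 'joint_efforts': array([-3.65308470e-04, -3.40176451e+01, -3.02429116e+01,  7.17291771e-02,
        3.31246108e-02, -1.74537199e-04]), 'ee_pos': array([ 0.1696758 , -0.52264955,  0.22311422]), 'eef_rot': array([-0.3247634 ,  2.05435932, -2.04981707]), 'wrist_force': array([0.76234934, 0.22431918, 0.19483324]), 'wrist_torque': array([ 0.01909672,  0.01195186, -0.07285163]), 'grip_width': 0.09358372286574249}
scene {'fx': 498.86352295510727, 'fy': 498.86352295510727, 'cx': 317.9045136783587, 'cy': 199.26583302489735, 'k1': -0.08519212609934396, 'R': array([[-0.8694768 ,  0.49387254, -0.0100007 ],
       [ 0.30946495,  0.52881861, -0.79030521],
       [-0.38502149, -0.6902469 , -0.61263175]]), 't': array([ 0.49007338, -0.10786595,  1.47959502])}
top {'fx': 444.73085074162543, 'fy': 444.73085074162543, 'cx': 323.70905828460366, 'cy': 199.77223875325257, 'k1': -0.008662977621052684, 'R': array([[ 0.01821887, -0.99975158, -0.01283922],
       [-0.99205273, -0.01647662, -0.12473936],
       [ 0.12449683,  0.01500979, -0.99210647]]), 't': array([-0.01205372,  0.55813151,  1.18998344])}
wrist {'fx': 292.894398253108, 'fy': 292.894398253108, 'cx': 317.8359298018465, 'cy': 200.87469445079736, 'k1': -0.022836916763690825, 'R': array([[ 3.08945989e-01, -9.51079193e-01, -8.62848829e-04],
       [-9.20259789e-01, -2.99163534e-01,  2.52236202e-01],
       [-2.40154736e-01, -7.71333179e-02, -9.67665311e-01]]), 't': array([-0.54991833, -0.02603785,  0.38978984])}
```

View pics/scene0.png

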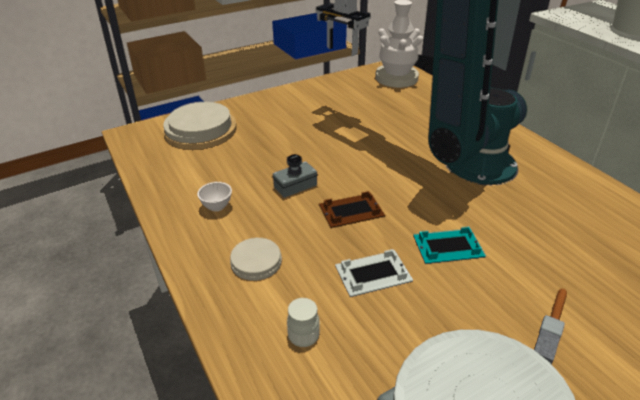

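View pics/top0.png

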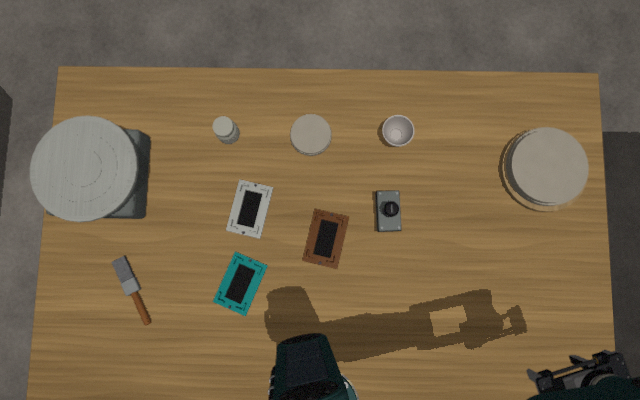

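View pics/wrist0.png

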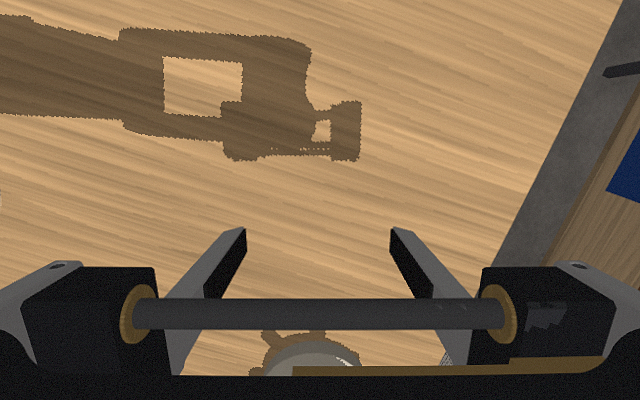

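The top view shows the station at about (389,210) and the aluminium cradle at (250,209). The brown look-alike is at (326,238) and the turquoise one at (240,283). I'll measure next.

```bash
cat > h.py <<'E'
import numpy as np, cv2
def K(p): return np.array([[p['fx'],0,p['cx']],[0,p['fy'],p['cy']],[0,0,1.]])
def D(p): return np.array([p['k1'],0,0,0,0.])
def proj(p,X):
    rv,_=cv2.Rodrigues(np.array(p['R'])); 
    return cv2.projectPoints(np.atleast_2d(np.array(X,float)),rv,np.array(p['t'],float),K(p),D(p))[0][:,0]
def ray(p,uv):
    n=cv2.undistortPoints(np.array(uv,float).reshape(-1,1,2),K(p),D(p))[:,0]
    d=np.c_[n,np.ones(len(n))]@np.array(p['R']); c=-np.array(p['R']).T@np.array(p['t']); return c,d
def plane(p,uv,z):
    c,d=ray(p,uv); return c+d*((z-c[2])/d[:,2])[:,None]
E
python3 - <<'E'
import cv2
a=cv2.imread('pics/top0.png'); 
c=a[160:250,220:410]; cv2.imwrite('pics/topc.png',cv2.resize(c,None,fx=4,fy=4,interpolation=cv2.INTER_CUBIC))
b=cv2.imread('pics/scene0.png')[140:310,260:420]; cv2.imwrite('pics/scenec.png',cv2.resize(b,None,fx=3.5,fy=3.5,interpolation=cv2.INTER_CUBIC))
E
```

```text
(no output)
```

View pics/topc.png

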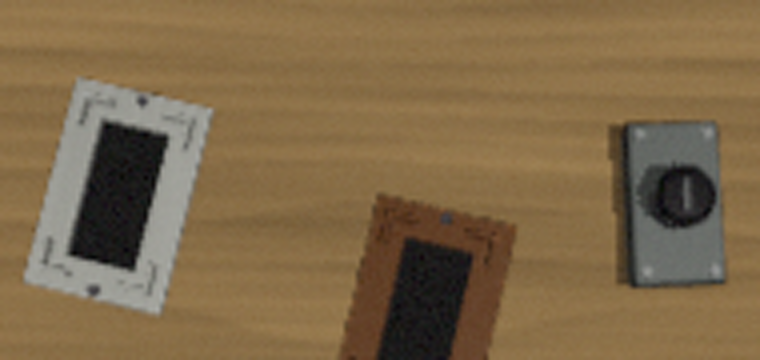

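View pics/scenec.png

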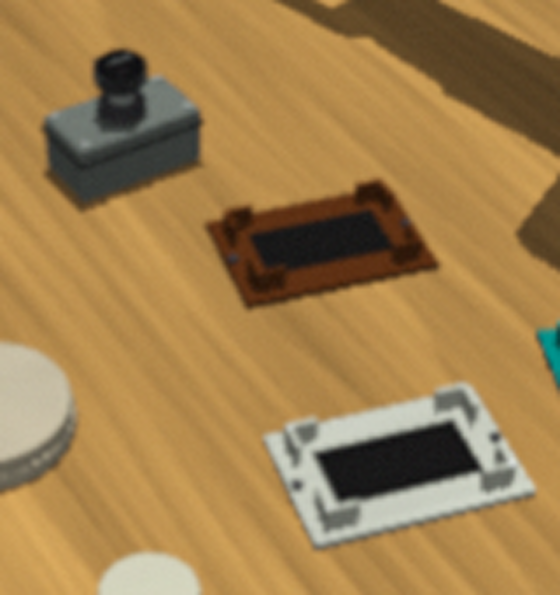

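```bash
python3 - <<'E'
from workcell import r
import cv2, numpy as np
from h import *
p=r.camera_params('top'); a=cv2.imread('pics/top0.png'); h=cv2.cvtColor(a,cv2.COLOR_BGR2HSV)
def rect(mask,z,name):
    cs,_=cv2.findContours(mask,cv2.RETR_EXTERNAL,cv2.CHAIN_APPROX_NONE); c=max(cs,key=cv2.contourArea)
    P=plane(p,c[:,0].astype(float),z)
    R=cv2.minAreaRect((P[:,:2]*1000).astype(np.float32)); print(name,R, len(c), c[:,0].min(0),c[:,0].max(0))
m=np.zeros(a.shape[:2],np.uint8); roi=(slice(170,245),slice(215,285))
m[roi]=((h[...,1]<60)&(h[...,2]>90))[roi]*255; rect(m,.006,'cradle')
# dark insert centre
m=np.zeros(a.shape[:2],np.uint8); roi=(slice(185,233),slice(235,264))
m[roi]=(h[...,2]<60)[roi]*255; rect(m,.006,'insert')
m=np.zeros(a.shape[:2],np.uint8); roi=(slice(180,240),slice(370,412))
m[roi]=((h[...,1]<60)&(h[...,2]>75))[roi]*255; rect(m,.05,'station top'); 
m[roi]=((h[...,1]<70))[roi]*255; rect(m,.05,'station top loose')
print(a[200,395],a[222,395],a[210,378],a[210,372],h[200,395],h[210,376])
# button center guess
print(plane(p,[[391.3,208.5]],.098))
# scene check
ps=r.camera_params('scene')
b=cv2.imread('pics/scene0.png')
print(plane(ps,[[260+120/3.5,140+70/3.5]],.095), plane(ps,[[260+398/3.5,140+462/3.5]],.006))
E
```

```text
cradle ((533.9427490234375, 207.57418823242188), (101.10763549804688, 150.6534881591797), 77.34708404541016) 168 [226 179] [272 238]
insert ((533.677978515625, 207.61663818359375), (47.01105880737305, 95.95475769042969), 77.45635986328125) 94 [238 191] [261 226]
station top ((531.2077026367188, -178.9849090576172), (108.20193481445312, 59.37046813964844), 3.0253610610961914) 118 [377 190] [400 230]
station top loose ((530.0234985351562, -176.4332733154297), (109.98365020751953, 66.01148986816406), 3.3775112628936768) 122 [375 190] [400 231]
[101 104 103] [107 110 107] [80 82 80] [ 75 113 142] [ 40   7 104] [15 58 44]
[[ 0.53038588 -0.17943454  0.098     ]]
[[ 0.53964044 -0.16787559  0.095     ]] [[0.53740042 0.20938403 0.006     ]]
```

```bash
cat >> h.py <<'E'
from scipy.spatial.transform import Rotation as Ro
def info(r,tgt=None,yaw=None):
    s=r.get_state(); R=Ro.from_rotvec(s['eef_rot']).as_matrix()
    print('t',round(s['time_s'],2),'pos',s['ee_pos'].round(4),'q',s['joint_positions'].round(3),'w',round(s['grip_width'],4),'F',s['wrist_force'].round(2))
    print('ydir',R[:,1].round(4),'z yaw deg',np.degrees(np.arctan2(R[1,2],R[0,2])).round(2))
    if tgt is not None: print('shift cm',((np.array(tgt)-s['ee_pos'])*100).round(2))
    if yaw is not None:
        y=np.radians(yaw); z=np.array([np.cos(y),np.sin(y),0]); yy=np.array([0,0,-1.]); T=np.c_[np.cross(yy,z),yy,z]
        print('turn',Ro.from_matrix(T@R.T).as_rotvec().round(4))
E
python3 - <<'E'
from workcell import r
from h import *
info(r,[.531,-.179,.2],93); info(r,[.531,-.179,.2],-87)
E
```

```text
t 0.15 pos [ 0.1697 -0.5228  0.2234] q [-1.36   0.088  1.372 -0.     1.684 -0.103] w 0.0939 F [-0.12  0.61 -0.04]
ydir [-3.0e-04  1.6e-03 -1.0e+00] z yaw deg -72.02
shift cm [36.13 34.38 -2.34]
turn [ 2.0000e-04 -2.3000e-03  2.8802e+00]
t 0.15 pos [ 0.1697 -0.5228  0.2234] q [-1.36   0.088  1.372 -0.     1.684 -0.103] w 0.0939 F [-0.12  0.61 -0.04]
ydir [-3.0e-04  1.6e-03 -1.0e+00] z yaw deg -72.02
shift cm [36.13 34.38 -2.34]
turn [-1.600e-03 -1.000e-04 -2.614e-01]
```

Request:
{"api": "step_arm", "payload": {
  "plan": [0,0,-0.026,3.0,2.9,-0.2,-1,0,0,-0.026,3.0,2.9,-0.2,-1,0,0,-0.026,3.0,2.9,-0.2,-1,0,0,-0.026,3.0,2.9,-0.2,-1,0,0,-0.026,3.0,2.9,-0.2,-1,0,0,-0.026,3.0,2.9,-0.2,-1,0,0,-0.026,3.0,2.9,-0.2,-1,0,0,-0.026,3.0,2.9,-0.2,-1,0,0,-0.026,3.0,2.9,-0.2,-1,0,0,-0.026,3.0,2.9,-0.2,-1]
}}

```text
time_s: 0.98
ee_pos: [0.47, -0.232, 0.2041]
eef_rot: [-0.058, 2.195, -2.195]
wrist_force: [0.1, -0.3, 0.8]
grip_width: 0.0941
```

Request:
{"api": "step_arm", "payload": {
  "plan": [0,0,0,3.0,2.7,-0.2,-1,0,0,0,3.1,2.7,-0.2,-1,0,0,0,0,0,0,-1,0,0,0,0,0,0,-1]
}}

```text
time_s: 1.32
ee_pos: [0.5307, -0.1781, 0.1992]
eef_rot: [-0.066, 2.194, -2.192]
wrist_force: [-0.2, -0.3, -0.0]
grip_width: 0.0939
```

```bash
python3 - <<'E'
from workcell import r
from h import *
info(r,[.531,-.179,.2],-87)
p=r.camera_params('wrist'); a=r.read_camera('wrist'); cv2.imwrite('pics/w1.png',a)
import pickle; pickle.dump(p,open('w1.pkl','wb'))
print(proj(p,[[.531,-.179,.05],[.531,-.179,.098],[.534,.2076,.006]]))
E
```

```text
t 1.32 pos [ 0.5307 -0.1781  0.1992] q [-0.425  0.117  1.388 -0.     1.639  1.088] w 0.0939 F [-0.25 -0.32 -0.03]
ydir [-2.1e-03  6.0e-04 -1.0e+00] z yaw deg -86.68
shift cm [ 0.03 -0.09  0.08]
turn [-0.0006 -0.0021 -0.0056]
[[318.1822235  193.95738476]
 [318.25677397 205.9494542 ]
 [  7.34814417 165.98697874]]
```

View pics/w1.png

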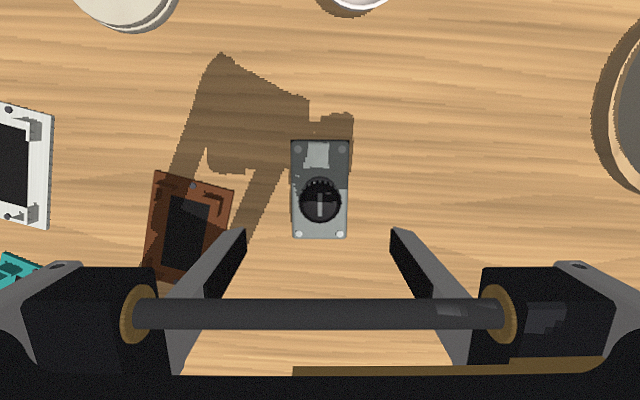

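The wrist view shows the station's top face with corners near (291,140), (349,140), (347,238) and (292,238). The button's head is at about (320,202).

```bash
python3 - <<'E'
import pickle
from h import *
p=pickle.load(open('w1.pkl','rb')); a=cv2.imread('pics/w1.png')
cv2.imwrite('pics/w1c.png',cv2.resize(a[120:260,270:370],None,fx=4,fy=4,interpolation=cv2.INTER_NEAREST))
P=plane(p,[[291,140],[349,140],[347,238],[292,238]],.05); print(P.round(4),P.mean(0))
print(plane(p,[[320.5,202]],.098))
E
```

```text
[[ 0.5867 -0.1475  0.05  ]
 [ 0.5902 -0.2075  0.05  ]
 [ 0.4819 -0.2145  0.05  ]
 [ 0.4783 -0.1525  0.05  ]] [ 0.53425825 -0.18049968  0.05      ]
[[ 0.53489855 -0.18084455  0.098     ]]
```

View pics/w1c.png

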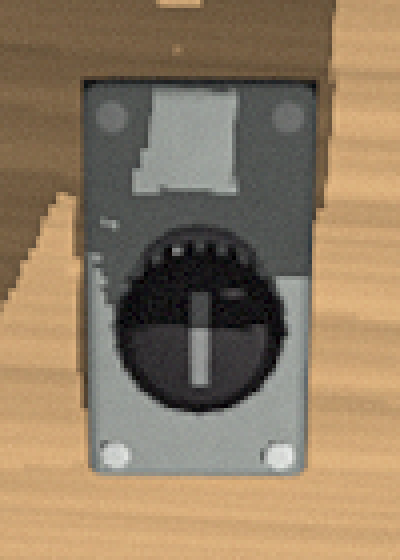

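Request:
{"api": "step_arm", "payload": {
  "plan": [0,-0.002,-0.006,0.3,-0.2,-2,-1,0,0,0,0,0,-3,-1,0,0,0,0,0,-3,-1,0,0,0,0,0,-3,-1,0,0,0,0,0,-2.5,-1,0,0,0,0,0,-2,-1,0,0,0,0,0,-1.2,-1,0,0,0,0,0,0,-1],
  "force": 30
}}

```text
time_s: 2.03
ee_pos: [0.5299, -0.1823, 0.0302]
eef_rot: [-0.055, 2.203, -2.198]
wrist_force: [-1.0, -0.4, -0.1]
grip_width: 0.0939
```

```bash
python3 - <<'E'
from workcell import r
from h import *
info(r,[.533,-.180,.032],-87)
E
```

```text
t 2.03 pos [ 0.5299 -0.1823  0.0302] q [-0.433  0.231  1.604  0.     1.311  1.092] w 0.0939 F [-0.96 -0.37 -0.13]
ydir [-0.004   0.0023 -1.    ] z yaw deg -87.39
shift cm [0.31 0.23 0.18]
turn [-0.0022 -0.004   0.0068]
```

Request:
{"api": "step_arm", "payload": {
  "plan": [0,0,0,0.3,0.2,0.1,-1,0,0,0,0,0,0,1,0,0,0,0,0,0,1,0,0,0,0,0,0,1,0,0,0,0,0,0,1,0,0,0,0,0,0,1,0,0,0,0,0,0,1,0,0,0,0,0,0,1],
  "force": 30
}}

```text
time_s: 2.7
ee_pos: [0.5364, -0.1793, 0.035]
eef_rot: [-0.05, 2.196, -2.195]
wrist_force: [-0.1, 2.5, 3.7]
grip_width: 0.0617
```

```bash
python3 - <<'E'
from workcell import r
from h import *
info(r,[.533,-.180,.032],-87)
cv2.imwrite('pics/w2.png',r.read_camera('wrist'))
E
```

```text
t 2.7 pos [ 0.5364 -0.1793  0.035 ] q [-0.424  0.232  1.592  0.002  1.315  1.098] w 0.0617 F [-0.06  2.52  3.74]
ydir [ 2.9e-03  7.0e-04 -1.0e+00] z yaw deg -87.24
shift cm [-0.34 -0.07 -0.3 ]
turn [-0.0007  0.0029  0.0043]
```

View pics/w2.png

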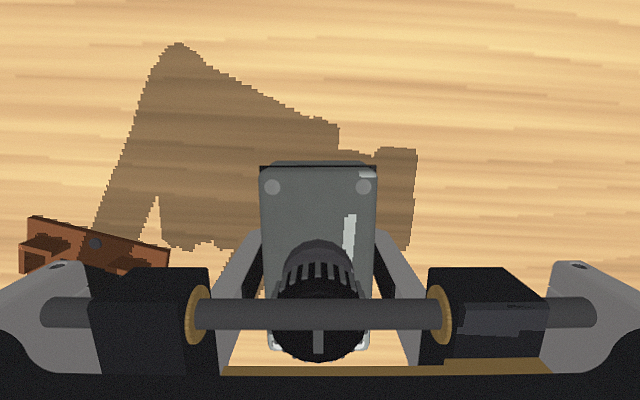

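Request:
{"api": "step_arm", "payload": {
  "plan": [0,0,0,0,0,1,1,0,0,0,0,0,2,1,0,0,0,0,0,2.5,1,0,0,0,0,0,2.5,1,0,0,0,0,2,2,1,0,0,0,0,3,0,1,0,0,0,0,3,0,1,0,0,0,0,3,0,1,0,0,0,0,3,0,1,0,0,0,0,3,0,1]
}}

```text
time_s: 3.58
ee_pos: [0.5343, -0.009, 0.1322]
eef_rot: [-0.055, 2.198, -2.199]
wrist_force: [0.9, 0.1, -7.7]
grip_width: 0.0621
```

Request:
{"api": "step_arm", "payload": {
  "plan": [0,0,0,0,2.5,0,1,0,0,0,0,1.5,0,1,0,0,0,0,0,0,1,0,0,0,0,0,0,1]
}}

```text
time_s: 3.92
ee_pos: [0.5347, 0.0303, 0.1325]
eef_rot: [-0.057, 2.196, -2.199]
wrist_force: [0.4, -0.7, -6.9]
grip_width: 0.062
```

```bash
python3 - <<'E'
from workcell import r
from h import *
import pickle
info(r,[.534,.208,.15],-102.65)
p=r.camera_params('wrist'); a=r.read_camera('wrist'); cv2.imwrite('pics/w3.png',a); pickle.dump(p,open('w3.pkl','wb'))
cv2.imwrite('pics/top3.png',r.read_camera('top'))
print(proj(p,[[.534,.2076,.006]]))
E
```

```text
t 3.92 pos [0.5347 0.0303 0.1325] q [-0.048  0.093  1.548 -0.002  1.503  1.473] w 0.062 F [ 0.4  -0.71 -6.89]
ydir [-0.0019 -0.0015 -1.    ] z yaw deg -87.16
shift cm [-0.07 17.77  1.75]
turn [ 0.0012 -0.0021 -0.2703]
[[141.66171398 191.72591084]]
```

View pics/w3.png

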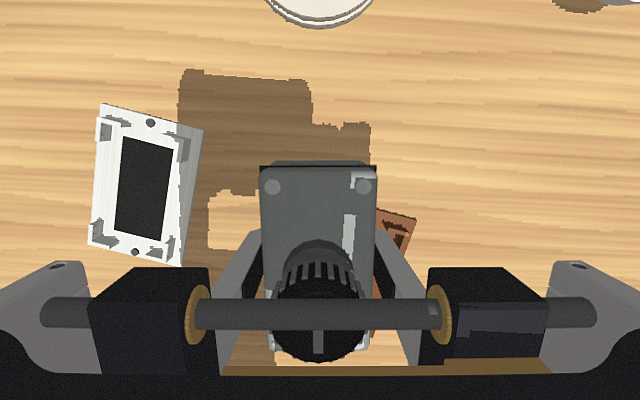

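The wrist view shows the cradle plate with corners near (102,104), (203,129), (182,266) and (88,245). The held box's front top edge runs from about (260,167) to (377,167).

```bash
python3 - <<'E'
import pickle
from h import *
p=pickle.load(open('w3.pkl','rb')); a=cv2.imread('pics/w3.png'); h=cv2.cvtColor(a,cv2.COLOR_BGR2HSV)
P=plane(p,[[102,104],[203,129],[182,266],[88,245]],.006); print(P.round(4),P.mean(0))
print(np.linalg.norm(np.diff(P,axis=0),axis=1))
m=np.zeros(a.shape[:2],np.uint8); roi=(slice(130,245),slice(110,177)); m[roi]=(h[...,2]<60)[roi]*255
c=max(cv2.findContours(m,cv2.RETR_EXTERNAL,cv2.CHAIN_APPROX_NONE)[0],key=cv2.contourArea)
print('insert',cv2.minAreaRect((plane(p,c[:,0].astype(float),.006)[:,:2]*1000).astype(np.float32)))
Q=plane(p,[[260,167],[377,167]],.1325-.035+.05); print('box front edge',Q.round(4))
cv2.imwrite('pics/w3c.png',cv2.resize(a[150:260,240:400],None,fx=4,fy=4,interpolation=cv2.INTER_NEAREST))
cv2.imwrite('pics/top3c.png',cv2.resize(cv2.imread('pics/top3.png')[150:260,220:400],None,fx=4,fy=4,interpolation=cv2.INTER_CUBIC))
E
```

```text
[[0.6174 0.2372 0.006 ]
 [0.5986 0.1423 0.006 ]
 [0.4534 0.1723 0.006 ]
 [0.4725 0.272  0.006 ]] [0.53548637 0.20595567 0.006     ]
[0.09674079 0.14823372 0.1015532 ]
insert ((535.2197875976562, 207.12242126464844), (48.8717041015625, 99.0368881225586), 77.72854614257812)
box front edge [[0.5863 0.0612 0.1475]
 [0.5892 0.0031 0.1475]]
```

View pics/w3c.png

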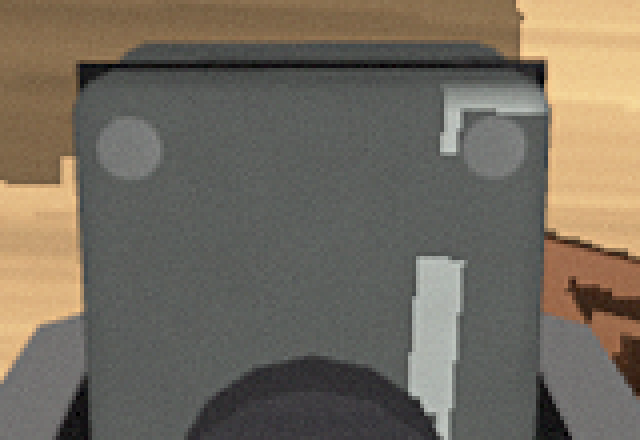

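View pics/top3c.png

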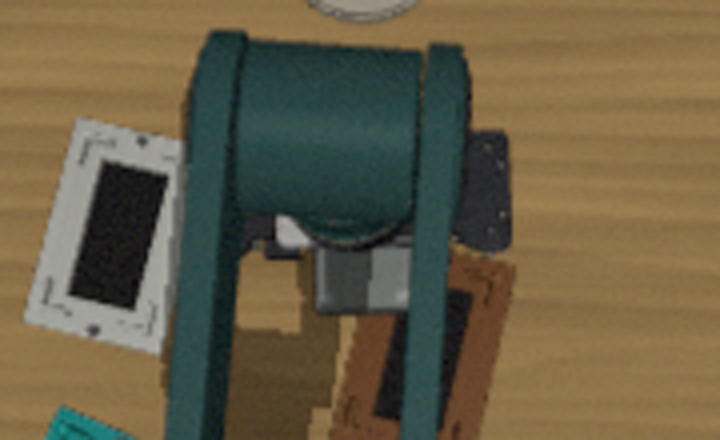

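Request:
{"api": "step_arm", "payload": {
  "plan": [0,0,-0.03,0,1.7,0,1,0,0,-0.04,0,2.3,0,1,0,0,-0.04,0,2.6,0,1,0,0,-0.04,0.1,2.6,0,1,0,0,-0.04,0.1,2.6,0,1,0,0,-0.04,0,2.6,0,1,0,0,-0.03,0,2.0,0,1,0,0,-0.008,0,1.2,0,1,0,0,0,0,0,0,1,0,0,0,0,0,0,1]
}}

```text
time_s: 4.85
ee_pos: [0.5381, 0.2051, 0.1337]
eef_rot: [-0.234, -2.103, 2.108]
wrist_force: [0.2, -0.4, -7.4]
grip_width: 0.0617
```

```bash
python3 - <<'E'
from workcell import r
from h import *
info(r,[.5365,.2068,.041],-102.5)
E
```

```text
t 4.85 pos [0.5381 0.2051 0.1337] q [ 2.670e-01  1.790e-01  1.449e+00 -2.000e-03  1.514e+00  2.058e+00] w 0.0617 F [ 0.18 -0.43 -7.4 ]
ydir [ 9.0e-04 -2.3e-03 -1.0e+00] z yaw deg -102.62
shift cm [-0.16  0.17 -9.27]
turn [0.0023 0.0009 0.0022]
```

Request:
{"api": "step_arm", "payload": {
  "plan": [0,0,0,-0.1,0.1,-1.5,1,0,0,0,0,0,-2,1,0,0,0,0,0,-1.7,1,0,0,0,0,0,-0.8,1,0,0,0,0,0,0,1,0,0,0,0,0,0,1]
}}

```text
time_s: 5.35
ee_pos: [0.5371, 0.2059, 0.0742]
eef_rot: [-0.236, -2.104, 2.106]
wrist_force: [-0.2, -0.3, -6.6]
grip_width: 0.0619
```

```bash
python3 - <<'E'
from workcell import r
from h import *
info(r,[.5365,.2068,.041],-102.5)
a=r.read_camera('wrist'); cv2.imwrite('pics/w4.png',a)
info(r,[.5365,.2068,.041],-102.5)
cv2.imwrite('pics/s4.png',cv2.resize(r.read_camera('scene')[170:330,300:460],None,fx=3.5,fy=3.5,interpolation=cv2.INTER_CUBIC))
info(r,[.5365,.2068,.041],-102.5)
E
```

```text
t 5.35 pos [0.5371 0.2059 0.0742] q [ 2.680e-01  2.180e-01  1.525e+00 -2.000e-03  1.398e+00  2.061e+00] w 0.0619 F [-0.22 -0.34 -6.63]
ydir [ 0.0011 -0.0013 -1.    ] z yaw deg -102.7
shift cm [-0.06  0.09 -3.32]
turn [0.0013 0.0011 0.0034]
t 5.4 pos [0.5379 0.2064 0.0753] q [ 2.690e-01  2.170e-01  1.524e+00 -1.000e-03  1.397e+00  2.061e+00] w 0.0619 F [ 0.78 -0.16 -6.8 ]
ydir [ 3.5e-03 -5.0e-04 -1.0e+00] z yaw deg -102.68
shift cm [-0.14  0.04 -3.43]
turn [0.0005 0.0035 0.0031]
t 5.45 pos [0.5383 0.2068 0.076 ] q [ 2.690e-01  2.170e-01  1.523e+00 -1.000e-03  1.397e+00  2.061e+00] w 0.0617 F [ 0.06  0.18 -6.95]
ydir [ 4.7e-03 -1.0e-04 -1.0e+00] z yaw deg -102.66
shift cm [-0.18  0.   -3.5 ]
turn [0.0001 0.0047 0.0029]
```

View pics/w4.png

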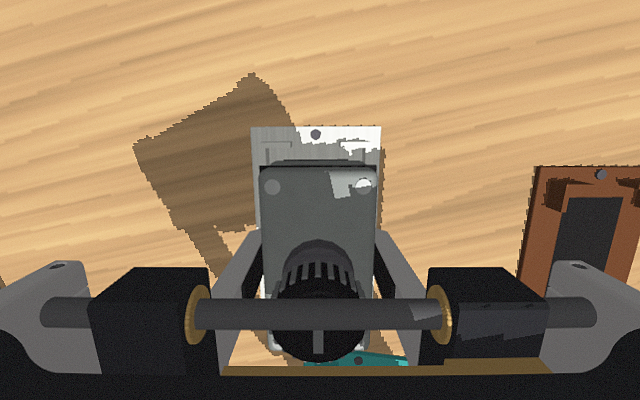

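View pics/s4.png

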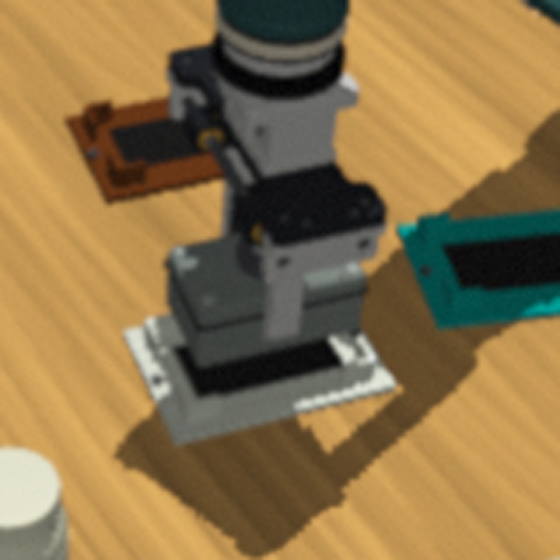

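The plate's front edge is at row 127, columns 251–382. The box's front edge is at row 167, columns 260–378. The box looks aligned over the cradle, so I'll check the offset numerically.

```bash
python3 - <<'E'
from workcell import r
from h import *
p=r.camera_params('wrist'); info(r)
y=np.radians(-12.6); u=np.array([np.cos(y),np.sin(y),0]); v=np.array([-np.sin(y),np.cos(y),0])
P=plane(p,[[251,127],[382,127]],.006); Q=plane(p,[[260,167],[378,167]],.0755+.015)
for n,A,h in(('plate',P,.075),('box',Q,.055)): print(n,A.round(4),(A.mean(0)-u*h).round(4), np.linalg.norm(A[1]-A[0]))
E
```

```text
t 5.45 pos [0.5383 0.2068 0.076 ] q [ 2.690e-01  2.170e-01  1.523e+00 -1.000e-03  1.397e+00  2.061e+00] w 0.0617 F [ 0.06  0.18 -6.95]
ydir [ 4.7e-03 -1.0e-04 -1.0e+00] z yaw deg -102.66
plate [[0.6198 0.2404 0.006 ]
 [0.5978 0.1427 0.006 ]] [0.5356 0.2079 0.006 ] 0.10013938228060099
box [[0.5961 0.223  0.0905]
 [0.5832 0.1654 0.0905]] [0.536  0.2062 0.0905] 0.058971671596146594
```

Request:
{"api": "step_arm", "payload": {
  "plan": [0,0,0,0,0.15,-1,1,0,0,0,0,0,-1,1,0,0,0,0,0,-0.6,1,0,0,0,0,0,-0.3,1,0,0,0,0,0,-0.2,1,0,0,0,0,0,0,1]
}}

```text
time_s: 5.95
ee_pos: [0.5365, 0.2085, 0.0424]
eef_rot: [-0.233, -2.104, 2.106]
wrist_force: [0.6, -0.2, -6.7]
grip_width: 0.0617
```

```bash
python3 - <<'E'
from workcell import r
from h import *
info(r,[.5365,.2068,.041],-102.5)
E
```

```text
t 5.95 pos [0.5365 0.2085 0.0424] q [ 2.730e-01  2.470e-01  1.557e+00 -1.000e-03  1.337e+00  2.064e+00] w 0.0617 F [ 0.58 -0.23 -6.74]
ydir [ 3.0e-04 -1.1e-03 -1.0e+00] z yaw deg -102.61
shift cm [ 0.   -0.17 -0.14]
turn [0.0011 0.0003 0.0019]
```

Request:
{"api": "step_arm", "payload": {
  "plan": [0,0,0,0,0,-0.15,1,0,0,0,0,0,-0.1,1,0,0,0,0,0,0,1,0,0,0,0,0,0,1]
}}

```text
time_s: 6.28
ee_pos: [0.5372, 0.2087, 0.0412]
eef_rot: [-0.235, -2.106, 2.106]
wrist_force: [-0.0, 1.0, -7.2]
grip_width: 0.0618
```

```bash
python3 - <<'E'
from workcell import r
from h import *
info(r,[.5365,.2068,.041],-102.5)
E
```

```text
t 6.28 pos [0.5372 0.2087 0.0412] q [ 2.730e-01  2.480e-01  1.558e+00 -1.000e-03  1.333e+00  2.064e+00] w 0.0618 F [-0.02  1.01 -7.23]
ydir [ 2.5e-03 -5.0e-04 -1.0e+00] z yaw deg -102.61
shift cm [-0.07 -0.19 -0.02]
turn [0.0005 0.0025 0.002 ]
```

Request:
{"api": "step_arm", "payload": {
  "plan": [0,0,0,0,0,-0.1,1,0,0,0,0,0,-0.1,1,0,0,0,0,0,-0.1,1,0,0,0,0,0,0,1]
}}

```text
time_s: 6.62
ee_pos: [0.5373, 0.2087, 0.0411]
eef_rot: [-0.236, -2.106, 2.106]
wrist_force: [-6.8, -2.3, 6.9]
grip_width: 0.0614
```

Request:
{"api": "step_arm", "payload": {
  "plan": [0,0,0,0,0,-0.1,1,0,0,0,0,0,0,1]
}}

```text
time_s: 6.78
ee_pos: [0.5373, 0.2086, 0.0411]
eef_rot: [-0.237, -2.107, 2.107]
wrist_force: [-8.2, -2.8, 11.6]
grip_width: 0.0621
```

Contact came at TCP z 0.0411, which puts the underside at plate height (6 mm). Releasing now.

Request:
{"api": "step_arm", "payload": {
  "plan": [0,0,0,0,0,0.2,1,0,0,0,0,0,0,-0.5,0,0,0,0,0,0,-1,0,0,0,0,0,0,-1,0,0,0,0,0,0,-1,0,0,0,0,0,0,-1,0,0,0,0,0,0,-1]
}}

```text
time_s: 7.37
ee_pos: [0.5372, 0.2086, 0.0388]
eef_rot: [-0.235, -2.106, 2.106]
wrist_force: [0.2, -0.2, 0.7]
grip_width: 0.0936
```

Request:
{"api": "step_arm", "payload": {
  "plan": [0,0,0,0,0,1,-1,0,0,0,0,0,2,-1,0,0,0,0,0,3,-1,0,0,0,0,0,3,-1,0,0,0,0,0,3,-1,0,0,0,0,0,2,-1,0,0,0,0,0,0,-1,0,0,0,0,0,0,-1]
}}

```text
time_s: 8.03
ee_pos: [0.5379, 0.2089, 0.181]
eef_rot: [-0.239, -2.109, 2.106]
wrist_force: [-0.0, -0.4, -0.8]
grip_width: 0.0944
```

```bash
python3 - <<'E'
from workcell import r
from h import *
import pickle
info(r,[.5365,.2068,.041],-102.5)
p=r.camera_params('wrist'); a=r.read_camera('wrist'); cv2.imwrite('pics/w5.png',a); pickle.dump(p,open('w5.pkl','wb'))
cv2.imwrite('pics/w5c.png',cv2.resize(a[100:260,240:400],None,fx=3.5,fy=3.5,interpolation=cv2.INTER_NEAREST))
cv2.imwrite('pics/s5.png',cv2.resize(r.read_camera('scene')[170:330,300:460],None,fx=3.5,fy=3.5,interpolation=cv2.INTER_CUBIC))
E
```

```text
t 8.03 pos [0.5379 0.2089 0.181 ] q [ 2.730e-01  1.550e-01  1.381e+00 -1.000e-03  1.599e+00  2.064e+00] w 0.0944 F [-0.   -0.36 -0.82]
ydir [ 5.9e-03  5.0e-04 -1.0e+00] z yaw deg -102.61
shift cm [ -0.14  -0.21 -14.  ]
turn [-0.0005  0.0059  0.002 ]
```

View pics/w5c.png

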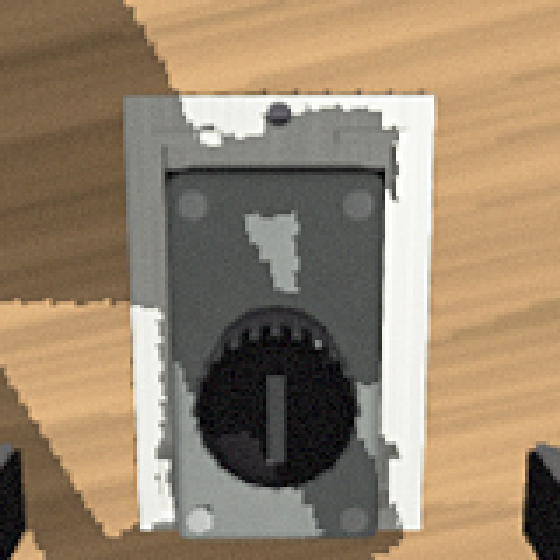

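View pics/s5.png

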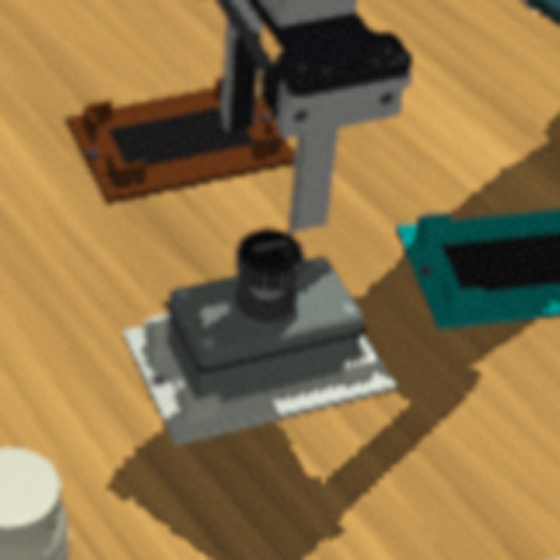

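The station stands inside the four brackets with its button up. In the full wrist frame the box's top corners are at about (288,149), (349,150), (348,253) and (291,253), and the head centre is at about (319,216).

```bash
python3 - <<'E'
import pickle
from h import *
p=pickle.load(open('w5.pkl','rb'))
P=plane(p,[[288,149],[349,150],[348,253],[291.4,253]],.056); print(P.mean(0), [np.linalg.norm(P[i]-P[i-1]).round(4) for i in range(4)])
b=plane(p,[[319.1,215.5]],.104); print(b)
P=plane(p,[[275.5,127.5],[364.5,127.5],[361,251.5],[278,251]],.006); print(P.mean(0), [np.linalg.norm(P[i]-P[i-1]).round(4) for i in range(4)])
E
```

```text
[0.53474316 0.20789049 0.056     ] [np.float64(0.1083), np.float64(0.0588), np.float64(0.1073), np.float64(0.0597)]
[[0.53696482 0.2075867  0.104     ]]
[0.53462601 0.20701541 0.006     ] [np.float64(0.1483), np.float64(0.0991), np.float64(0.1489), np.float64(0.1027)]
```

Request:
{"api": "step_arm", "payload": {
  "plan": [0,0,0.12,-0.2,-0.1,0,1,0,0,0.12,0,0,0,1,0,0,0.12,0,0,0,1,0,0,0.12,0,0,0,1,0,0,0.12,0,0,0,1,0,0,0.12,0,0,0,1,0,0,0.12,0,0,0,1,0,0,0.12,0,0,0,1,0,0,0.12,0,0,0,1,0,0,0.12,0,0,0,1]
}}

```text
time_s: 8.97
ee_pos: [0.5338, 0.2072, 0.176]
eef_rot: [-0.876, 1.628, -1.625]
wrist_force: [-0.2, 0.1, 0.2]
grip_width: 0.0308
```

Request:
{"api": "step_arm", "payload": {
  "plan": [0,0,0,0,0,-1.5,1,0,0,0,0,0,-2,1,0,0,0,0,0,-0.8,1,0,0,0,0,0,0,1,0,0,0,0,0,0,1]
}}

```text
time_s: 9.38
ee_pos: [0.534, 0.2073, 0.1341]
eef_rot: [-0.871, 1.632, -1.629]
wrist_force: [-0.6, -0.9, -0.3]
grip_width: 0.0006
```

```bash
python3 - <<'E'
from workcell import r
from h import *
info(r,[.5355,.2078,.123],-34)
E
```

```text
t 9.38 pos [0.534  0.2073 0.1341] q [2.710e-01 1.730e-01 1.454e+00 1.000e-03 1.516e+00 8.620e-01] w 0.0006 F [-0.61 -0.91 -0.26]
ydir [-2.3e-03  5.0e-04 -1.0e+00] z yaw deg -33.86
shift cm [ 0.15  0.05 -1.11]
turn [-0.0005 -0.0023 -0.0024]
```

Request:
{"api": "step_arm", "payload": {
  "plan": [0,0,0,0.1,0,-0.8,1,0,0,0,0,0,-0.5,1,0,0,0,0,0,-0.4,1,0,0,0,0,0,-0.2,1,0,0,0,0,0,0,1]
}}

```text
time_s: 9.8
ee_pos: [0.5366, 0.2078, 0.1175]
eef_rot: [-0.865, 1.629, -1.628]
wrist_force: [-0.1, 0.1, 3.8]
grip_width: -0.0002
```

Request:
{"api": "step_arm", "payload": {
  "plan": [0,0,0,0,0,-0.3,1,0,0,0,0,0,-0.2,1,0,0,0,0,0,-0.2,1,0,0,0,0,0,0,1]
}}

```text
time_s: 10.13
ee_pos: [0.5368, 0.2078, 0.1127]
eef_rot: [-0.864, 1.628, -1.628]
wrist_force: [-2.1, -0.5, 10.2]
grip_width: 0.0005
```

Request:
{"api": "step_arm", "payload": {
  "plan": [0,0,0,0,0,0.5,1,0,0,0,0,0,2,1,0,0,0,0,0,3,-1,0,0,0,0,0,2,-1,0,0,0,0,0,1,-1,0,0,0,0,0,0,-1,0,0,0,0,0,0,-1,0,0,0,0,0,0,-1]
}}

```text
time_s: 10.8
ee_pos: [0.535, 0.2073, 0.1925]
eef_rot: [-0.871, 1.632, -1.629]
wrist_force: [-0.6, -0.1, -0.5]
grip_width: 0.0374
```

```bash
python3 - <<'E'
from workcell import r
from h import *
import pickle
info(r,[.5355,.2078,.084],-34)
p=r.camera_params('wrist'); a=r.read_camera('wrist'); cv2.imwrite('pics/w6.png',a); pickle.dump(p,open('w6.pkl','wb'))
cv2.imwrite('pics/s6.png',cv2.resize(r.read_camera('scene')[170:330,300:460],None,fx=3.5,fy=3.5,interpolation=cv2.INTER_CUBIC))
E
```

```text
t 10.8 pos [0.535  0.2073 0.1925] q [2.700e-01 1.500e-01 1.364e+00 1.000e-03 1.630e+00 8.610e-01] w 0.0374 F [-0.63 -0.08 -0.51]
ydir [-2.6e-03  5.0e-04 -1.0e+00] z yaw deg -33.86
shift cm [  0.05   0.05 -10.85]
turn [-0.0005 -0.0026 -0.0024]
```

View pics/w6.png

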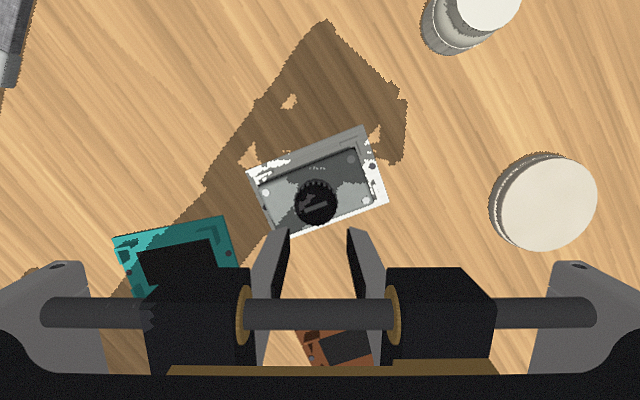

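View pics/s6.png

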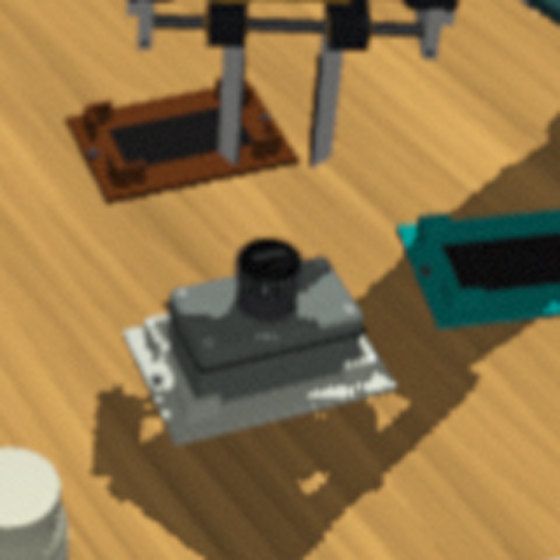

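In the scene crop the head's top has dropped from about row 230 to 240, roughly 8 mm. The button is latched. Checking the head centre at (316,202).

```bash
python3 - <<'E'
import pickle
from h import *
p=pickle.load(open('w6.pkl','rb')); a=cv2.imread('pics/w6.png'); h=cv2.cvtColor(a,cv2.COLOR_BGR2GRAY)
m=np.zeros_like(h); roi=(slice(170,232),slice(285,345)); m[roi]=(h[roi]<55)*255
m=cv2.morphologyEx(m,cv2.MORPH_OPEN,np.ones((5,5)))
c=max(cv2.findContours(m,cv2.RETR_EXTERNAL,cv2.CHAIN_APPROX_NONE)[0],key=cv2.contourArea)
e=cv2.minEnclosingCircle(c); print(e, cv2.boundingRect(c)); print(plane(p,[e[0]],.092)); print(plane(p,[[317,206]],.096))
E
```

```text
((315.07220458984375, 203.48092651367188), 21.633710861206055) (295, 184, 42, 41)
[[0.53445373 0.21044529 0.092     ]]
[[0.53522692 0.20838058 0.096     ]]
```

Request:
{"api": "step_arm", "payload": {
  "plan": [0,-0.002,0,0,0.1,-1,-1,0,0,0,0,0,-2,-1,0,0,0,0,0,-2.5,-1,0,0,0,0,0,-2.5,-1,0,0,0,0,0,-1.5,-1,0,0,0,0,0,-0.8,-1,0,0,0,0,0,-0.3,-1,0,0,0,0,0,0,-1,0,0,0,0,0,0,-1]
}}

```text
time_s: 11.65
ee_pos: [0.5366, 0.2088, 0.0896]
eef_rot: [-0.864, 1.628, -1.629]
wrist_force: [0.3, 0.0, 0.9]
grip_width: 0.094
```

```bash
python3 - <<'E'
from workcell import r
from h import *
info(r,[.535,.2085,.086],-34)
E
```

```text
t 11.65 pos [0.5366 0.2088 0.0896] q [2.720e-01 2.040e-01 1.510e+00 1.000e-03 1.423e+00 8.630e-01] w 0.094 F [0.33 0.02 0.9 ]
ydir [ 0.0047  0.0019 -1.    ] z yaw deg -33.86
shift cm [-0.16 -0.03 -0.36]
turn [-0.0019  0.0047 -0.0024]
```

Request:
{"api": "step_arm", "payload": {
  "plan": [0,0,0,-0.1,0,-0.4,-1,0,0,0,0,0,0,0,0,0,0,0,0,0,0.4,0,0,0,0,0,0,1,0,0,0,0,0,0,1,0,0,0,0,0,0,1,0,0,0,0,0,0,1,0,0,0,0,0,0,1,0,0,0,0,0,0,1,0,0,0,0,0,0,1],
  "force": 15
}}

```text
time_s: 12.48
ee_pos: [0.5341, 0.2092, 0.0847]
eef_rot: [-0.867, 1.631, -1.627]
wrist_force: [-2.5, 0.9, 2.5]
grip_width: 0.0393
```

```bash
python3 - <<'E'
from workcell import r
from h import *
info(r,[.535,.2085,.086],-34)
a=r.read_camera('wrist'); cv2.imwrite('pics/w7.png',a)
E
```

```text
t 12.48 pos [0.5341 0.2092 0.0847] q [0.273 0.205 1.518 0.002 1.416 0.864] w 0.0393 F [-2.48  0.89  2.47]
ydir [ 9.0e-04  2.7e-03 -1.0e+00] z yaw deg -33.85
shift cm [ 0.09 -0.07  0.13]
turn [-0.0027  0.0009 -0.0025]
```

View pics/w7.png

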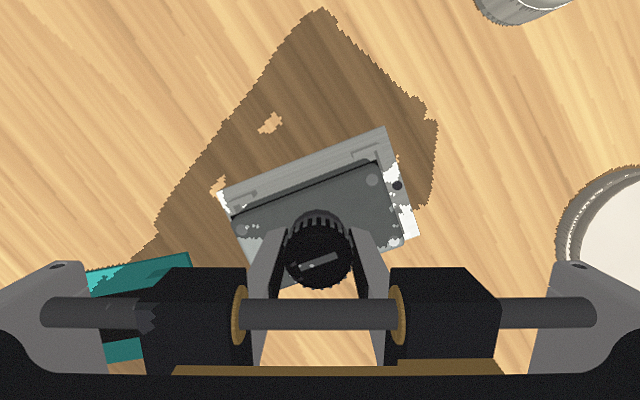

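The head is held, with the opening at 39.3 mm. I'll turn it clockwise.

Request:
{"api": "step_arm", "payload": {
  "plan": [0,0,-0.1,0,0,0,1,0,0,-0.1,0,0,0,1,0,0,-0.1,0,0,0,1,0,0,-0.1,0,0,0,1,0,0,-0.1,0,0,0,1,0,0,-0.1,0,0,0,1,0,0,-0.1,0,0,0,1,0,0,-0.1,0,0,0,1,0,0,-0.1,0,0,0,1,0,0,0,0,0,0,1]
}}

```text
time_s: 13.37
ee_pos: [0.5341, 0.2091, 0.0854]
eef_rot: [-0.084, 2.18, -2.181]
wrist_force: [-4.3, 1.0, 3.6]
grip_width: 0.0389
```

```bash
python3 - <<'E'
from workcell import r
from h import *
info(r,[.535,.2085,.086],-34); print(r.get_state()['wrist_torque'])
a=r.read_camera('wrist'); cv2.imwrite('pics/w8.png',a)
E
```

```text
t 13.37 pos [0.5341 0.2091 0.0854] q [ 2.750e-01  2.050e-01  1.517e+00 -1.000e-03  1.418e+00  1.767e+00] w 0.0389 F [-4.34  0.97  3.56]
ydir [ 1.6e-03 -8.0e-04 -1.0e+00] z yaw deg -85.49
shift cm [ 0.09 -0.06  0.06]
turn [1.000e-04 1.900e-03 8.987e-01]
[0.31456349 0.85230142 0.01569688]
```

View pics/w8.png

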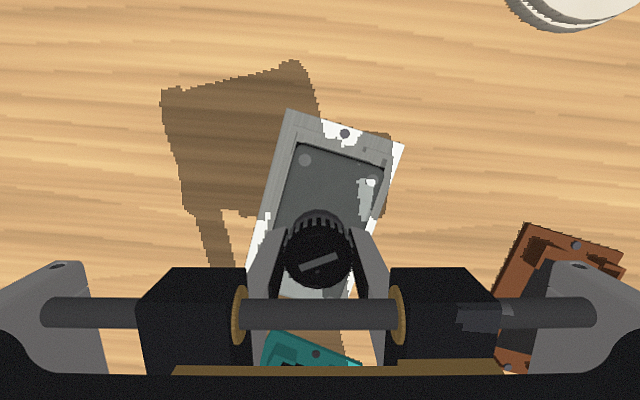

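The index bar kept the same orientation in the wrist image, so the head turned the full 0.9 rad with the gripper. I'll turn a little more, then let go.

Request:
{"api": "step_arm", "payload": {
  "plan": [0,0,-0.1,0,0,0,1,0,0,0,0,0,0,1,0,0,0,0,0,0,-1,0,0,0,0,0,0,-1,0,0,0,0,0,0,-1,0,0,0,0,0,0,-1,0,0,0,0,0,0,-1,0,0,0,0,0,0,-1,0,0,0,0,0,0,-1,0,0,0,0,0,0,-1]
}}

```text
time_s: 14.25
ee_pos: [0.5351, 0.2085, 0.0848]
eef_rot: [-0.026, -2.211, 2.215]
wrist_force: [-0.6, 0.7, 0.1]
grip_width: 0.0894
```

Request:
{"api": "step_arm", "payload": {
  "plan": [0,0,0,0,0,1,-1,0,0,0,0,0,2,-1,0,0,0,0,0,3,-1,0,0,0,0,0,3,-1,0,0,0,0,0,1.5,-1,0,0,0,0,0,0,-1,0,0,0,0,0,0,-1]
}}

```text
time_s: 14.83
ee_pos: [0.5356, 0.2088, 0.1914]
eef_rot: [-0.029, -2.213, 2.215]
wrist_force: [-0.3, 0.3, -0.4]
grip_width: 0.0943
```

```bash
python3 - <<'E'
from workcell import r
from h import *
info(r)
p=r.camera_params('wrist'); a=r.read_camera('wrist'); cv2.imwrite('pics/w9.png',a)
import pickle; pickle.dump(p,open('w9.pkl','wb'))
cv2.imwrite('pics/s9.png',cv2.resize(r.read_camera('scene')[170:330,300:460],None,fx=3.5,fy=3.5,interpolation=cv2.INTER_CUBIC))
E
```

```text
t 14.83 pos [0.5356 0.2088 0.1914] q [ 0.275  0.147  1.37  -0.003  1.619  1.865] w 0.0943 F [-0.29  0.34 -0.41]
ydir [ 0.006  -0.0011 -1.    ] z yaw deg -91.15
```

View pics/w9.png

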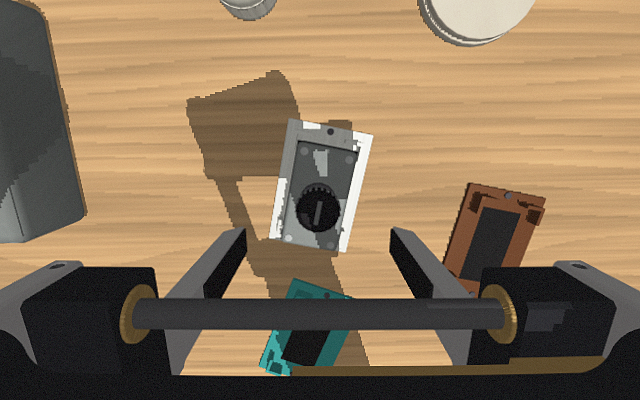

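View pics/s9.png

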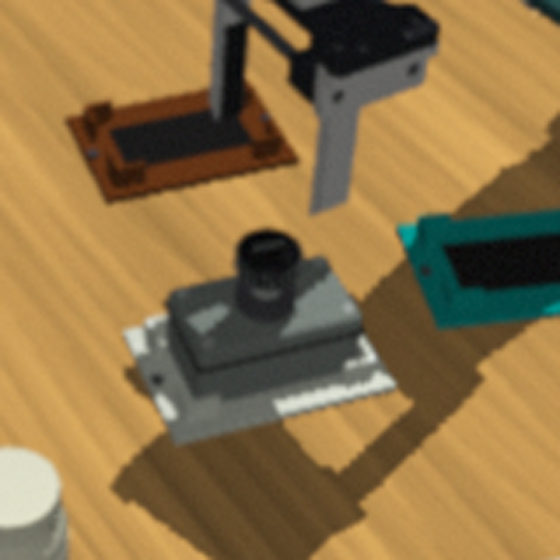

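The head's top is back at row 230 in the scene crop, and its index bar lies along the box again. One last position check before handing in.

```bash
python3 - <<'E'
import pickle
from h import *
p=pickle.load(open('w9.pkl','rb')); a=cv2.imread('pics/w9.png')
cv2.imwrite('pics/w9c.png',cv2.resize(a[105:265,250:390],None,fx=3.5,fy=3.5,interpolation=cv2.INTER_NEAREST))
print(plane(p,[[318,208]],.1))
E
```

```text
[[0.53745174 0.20791652 0.1       ]]
```

View pics/w9c.png

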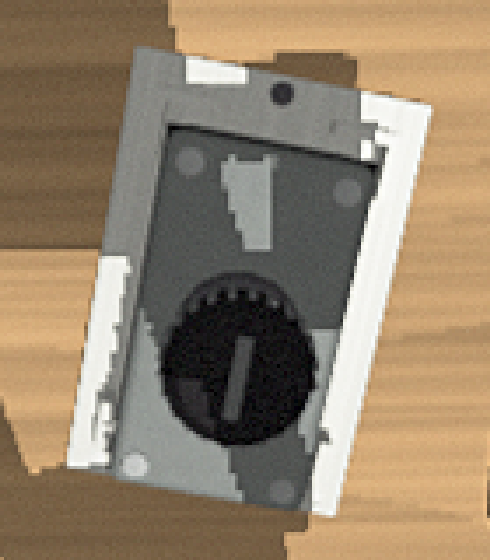

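```bash
python3 - <<'E'
import pickle
from h import *
from workcell import r
p=pickle.load(open('w9.pkl','rb'))
f=lambda L:np.array(L)/3.5+[250,105]
b=plane(p,f([[168,125],[382,162],[312,508],[114,474]]),.056); c=plane(p,f([[135,47],[432,104],[334,515],[68,466]]),.006)
print('box',b.mean(0),'plate',c.mean(0)); info(r); print(r.close_job())
E
```

```text
box [0.53612182 0.206303   0.056     ] plate [0.53504846 0.20665468 0.006     ]
t 14.93 pos [0.5342 0.2084 0.1882] q [ 0.275  0.149  1.374 -0.003  1.619  1.865] w 0.0943 F [-0.17 -0.36 -0.18]
ydir [ 4.0e-04 -2.7e-03 -1.0e+00] z yaw deg -91.15
the job is handed in; nothing more can be done
None
```

The job is done and handed in at about 15 s of robot time, well inside the 61 s limit; the system reported no verdict.

I carried the station by its box and set it in the aluminium cradle, touching down at plate height with only a few newtons. I pressed the button to its hard stop at about 10 N and lifted clear, and it stayed down by itself. I then gripped the head, turned it about 1.0 rad clockwise, let go and backed away.

**Final checks:**
- **Position:** the station's centre measures about 1 mm from the cradle's centre, and the box sits level inside all four brackets.
- **Button:** in the scene picture the head's top is back at its original height, and its index bar lies along the box again.
- **Robot:** the gripper is open and about 10 cm above the station, with the wrist force near zero.
- **Other items:** I steered clear of the bat, bowl and jar and touched none of them, but I did not re-measure their positions at the end.

No check failed. The camera measurements disagreed with each other by 1–3 mm, which is about the stated calibration error and well within the 12 mm allowed.

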